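# Close the dried-bark storage tubes with the caps that fit

### The job

Close the three storage tubes standing in the white stand: push one cap on each tube, so that all three caps are fully home. Tubes and caps come in three slightly different sizes and the tubes stand in no fixed order, so find by trial fit which cap belongs on which tube; a cap one size too big slips on loosely, but then another tube cannot be closed. Leave the bundle of sticks and the grey-lidded pot where they are.

Things in the scene. Friction and masses are not known exactly. Their poses are not given: they have to be found in the camera images.
- stand: White plastic stand, base 100 x 290 mm, fixed; origin at its underside's centre, z up, tube row along its y. Holds three upright clear tubes of brown sticks, 90 mm apart, rims all 130 mm above the table, free of the stand above 61 mm. Outer diameters 32, 36, 40 mm; which stands where changes each time and is not told. Rim chamfer 0.5 mm.
- mouth_left (a point): Centre of the rim of the tube at the stand's +y end (stand y = +90 mm), 130 mm above the table. Axes as the stand's.
- mouth_middle (a point): Centre of the rim of the tube in the middle of the stand, 130 mm above the table.
- mouth_right (a point): Centre of the rim of the tube at the stand's -y end (stand y = -90 mm), 130 mm above the table.
- cap_small: White round push-on cap, grey disc on top, open side down on the table. Outer diameter 39.5, bore 34, height 35, skirt 28 mm deep inside; 30 g; no thread, slides on. Goes over the 32 mm tube only, on the others it stays up on the rim. Origin at the centre of its open lower edge, z up; fully home it lies 28 mm below the rim.
- cap_mid: Same kind of cap, outer diameter 43.5 mm, bore 38 mm, 35 mm tall, skirt 28 mm deep. Belongs on the 36 mm tube; slips loosely over the 32 mm tube; does not go over the 40 mm tube. Origin and axes as cap_small.
- cap_large: Same kind of cap, outer diameter 47.5 mm, bore 42 mm, 35 mm tall, skirt 28 mm deep. Belongs on the 40 mm tube; slips loosely over both others. Origin and axes as cap_small.
- bundle: Bystander: flat bundle of brown bark sticks with a cardboard band, 110 x 34 x 19 mm, lying on the table near the caps. Origin at the centre of its underside, sticks along its x.
- pot: Bystander: small round pot with a grey lid, 56 mm across and 58 mm tall, standing on the table. Origin at the centre of its underside.
Things that resemble listed ones, but are neither listed nor needed, are in the scene too. Leave any red look-alike of the cap_small alone.

How it is judged:
By the outcome, as a careful person would: the job done as asked, in the order asked, and still so for the second after the job is handed in, with the robot touching nothing.
It also fails if it takes over 72 s, if anything falls off the work surface, if the arm or the gripper's body presses on something with over 40 N, if the wrist force passes 120 N, or if a joint passes its speed limit or range.

### The arm

A 6-joint arm with a two-finger parallel gripper is mounted at the origin on the work surface. World frame = base frame: x ahead of the robot, y to its left, z up, the work surface at z = 0. Lengths are in m, angles in rad, forces in N, time in s.
With the tool pointing down it reaches from about 0.35 to 0.775 m from the base axis. Payload 7.3 kg.
Tool frame: the origin (TCP) lies at the very end of the fingers, on their centre line; the grasp point (between the pads) lies grip_point_offset behind it (grip_point_offset is the distance from the TCP to the grasp point, in m); z points along the fingers, y is the direction in which the jaws open and shut (so a half turn about z gives the same grasp; the last joint's range is limited). The gripper opens to 92 mm and grips with 3 to 60 N. Pads are 19 mm wide; open, the fingers measure 130 mm over their backs; the gripper's body (75 mm by 190 mm) begins 47 mm behind the grasp point.
Start: joints at [-1.416, 0.342, 1.524, -0, 1.275, -0.146], TCP at [0.156, -0.501, 0.227] pointing down, gripper open.
Joint ranges: [-2.53, 2.53], [-0.77, 2.02], [0.04, 2.7], [-1, 4.14], [0.28, 2.66], [-3.11, 3.11]. Speed limits (rad/s): [2.57, 2.57, 3.14, 3.14, 3.14, 3.14].

### API

Orientations are given as [roll, pitch, yaw] about the fixed x, y, z axes, in that order (R = Rz(yaw) Ry(pitch) Rx(roll)).
In Python, from cell import * gives the robot as it stands.
- The arm moves only by the shell command python3 -m inch 'ROWS' [OPENING] [FORCE]. ROWS is JSON, a list that holds one entry, the list of rows, each a list of 4 numbers: the shift along the tool's x, y, z in mm, then the turn about the tool's z in rad. In form: [[[x, y, z, roll], ...]]. A call has 1 to 10 rows; each row shifts and turns the commanded pose from where the row before left it, along the tool's axes as they then stand; what a row does not reach is not made up. A row lasts 1/8 s, in which the tool goes at most 62.5 mm and 10.7 degrees, less where a joint would pass 70% of its speed; a pose out of reach is approached as far as the arm can. A call with a gripper value outside its range is refused whole. OPENING is the closure, from -1 (fully open) to 1 (shut), set as the call begins (- or left out, the last holds). The fingers move at their own pace and stop on an object; FORCE is the grip in N (left out, the last holds). Time passes only in rows, so rows that do not move let the fingers close. It gives the time, the measured TCP pose, the force and the opening at its end, in the units of the state.
- observe(): the state, without advancing time (a new reading comes with each control period).
- read_camera(name): name is "scene" or "top"; returns a dict with "img" (480x640x3 uint8, blue, green, red), "fx", "fy", "cx", "cy" (pixels), "eye" and "rotation" of the camera in the world. Camera axes: x right, y down, z forward; pixel columns grow to the right and rows downward; lengths in m; the calibration is good to about 2 mm. A picture is of the moment at which its call begins. There is no depth.
- hand_in(): hands the job in, once; it reports no verdict.
Trained networks look in the newest picture that a camera, given by its name, has taken for a name from the list of things; names that differ only in an ending like _2 or _b are one class to them, and where a whole thing is asked for, a point or a joint stands for the part that bears it (a point fixed in the world has none). Each returns a list of dicts, best first, with "conf" (0 to 1); they miss things now and then, are a little off and sometimes report something else, mostly with a low value. They report only what shows in the picture. A call takes as long as a camera call. They do not tell look-alikes from the thing itself.
- boxes_of(camera, label): "at" ([row, column] in pixels, amid what is visible of it).
- place_of(camera, label): "at" ([row, column] in pixels: a listed point, or the origin of a listed thing).
The state is a dict: "time": time; "qpos": joint angles; "qvel": joint speeds; "joint_efforts": joint torques, N m; "tool_pos": TCP position; "tool_rot": TCP orientation; "contact_force": force on the tool from outside, world axes, zero at the start; "torque": the same for the moment, N m; "opening": finger opening in m.
Only numpy, scipy, OpenCV 4.12 (cv2) and the standard library are available. Lean on these libraries where they do the work, as an engineer would, in place of code of your own. Each camera call takes 0.05 s, during which the arm holds its last target. There are 200 camera calls.

## Working session

There is one attempt and no reset: what is moved stays moved. The work goes in short steps, Python scripts to look and compute and a shell command to move; the robot and the scene stay as the last step left them, time stands still between calls to the robot, and variables do not carry over. Pictures are saved under pics/ and viewed, about 8 in all and at most 12, crops included, and the job is handed in when it is done.

```bash
mkdir -p pics; ls; cat > h.py <<'E'
from cell import *
import numpy as np, cv2
def ray(c,rc):
    d=np.array([(rc[1]-c["cx"])/c["fx"],(rc[0]-c["cy"])/c["fy"],1.0]); return np.array(c["eye"]),np.array(c["rotation"])@d
def at_z(c,rc,z):
    e,d=ray(c,rc); return e+d*(z-e[2])/d[2]
def proj(c,p):
    v=np.array(c["rotation"]).T@(np.array(p)-np.array(c["eye"])); return [c["fy"]*v[1]/v[2]+c["cy"],c["fx"]*v[0]/v[2]+c["cx"]]
E
python3 - <<'E'
from h import *
for n in ("scene","top"):
    c=read_camera(n); cv2.imwrite(f"pics/{n}0.png",c["img"]); print(n,np.round(c["eye"],3),np.round(c["rotation"],3).tolist(),c["fx"])
    for l,z in (("stand",0),("mouth_left",.13),("mouth_middle",.13),("mouth_right",.13),("cap_small",0),("cap_mid",0),("cap_large",0),("bundle",0),("pot",0)):
        for d in place_of(n,l)[:4]:
            print(l,round(d["conf"],2),np.round(d["at"]),np.round(at_z(c,d["at"],z),3)[:2])
s=observe();print(s)
import cell;print(grip_point_offset)
E
```

```text
pics
scene [ 0.987 -0.318  0.857] [-2.522, 0.01, 0.996] 447.1599983897541Traceback (most recent call last):
  File "<stdin>", line 6, in <module>
  File "h.py", line 6, in at_z
    e,d=ray(c,rc); return e+d*(z-e[2])/d[2]
                                       ~^^^
IndexError: invalid index to scalar variable.
```

```bash
cat > h.py <<'E'
from cell import *
import numpy as np, cv2
from scipy.spatial.transform import Rotation as Ro
def R(c): return Ro.from_euler("xyz",c["rotation"]).as_matrix()
def at_z(c,rc,z):
    e=np.array(c["eye"]); d=R(c)@np.array([(rc[1]-c["cx"])/c["fx"],(rc[0]-c["cy"])/c["fy"],1.0]); return e+d*(z-e[2])/d[2]
def proj(c,p):
    v=R(c).T@(np.array(p)-np.array(c["eye"])); return [c["fy"]*v[1]/v[2]+c["cy"],c["fx"]*v[0]/v[2]+c["cx"]]
E
python3 - <<'E'
from h import *
for n in ("scene","top"):
    c=read_camera(n); cv2.imwrite(f"pics/{n}0.png",c["img"]); print(n,np.round(c["eye"],3),np.round(c["rotation"],3).tolist(),c["fx"])
    for l,z in (("stand",0),("mouth_left",.13),("mouth_middle",.13),("mouth_right",.13),("cap_small",0),("cap_mid",0),("cap_large",0),("bundle",0),("pot",0)):
        for d in place_of(n,l)[:4]:
            print(l,round(d["conf"],2),np.round(d["at"]),np.round(at_z(c,d["at"],z),3)[:2])
s=observe();print(s)
import cell;print(grip_point_offset)
E
```

```text
scene [ 0.987 -0.318  0.857] [-2.522, 0.01, 0.996] 447.1599983897541
stand 0.78 [242. 398.] [0.568 0.157]
stand 0.32 [314. 308.] [ 0.61  -0.118]
mouth_left 0.63 [181. 432.] [0.544 0.251]
mouth_middle 0.93 [206. 407.] [0.569 0.161]
mouth_right 0.79 [227. 376.] [0.578 0.073]
mouth_right 0.23 [239. 400.] [0.629 0.094]
cap_small 0.93 [314. 306.] [ 0.609 -0.122]
cap_small 0.72 [354. 309.] [ 0.687 -0.162]
cap_mid 0.97 [321. 199.] [ 0.499 -0.317]
cap_large 0.7 [287. 276.] [ 0.516 -0.143]
bundle 0.57 [354. 239.] [ 0.609 -0.279]
top [ 0.386 -0.016  1.278] [-2.986, -0.005, -1.59] 595.6123807786178
stand 0.82 [251. 226.] [0.564 0.165]
mouth_left 0.88 [250. 170.] [0.549 0.255]
mouth_middle 0.87 [244. 218.] [0.56  0.162]
mouth_right 0.85 [237. 263.] [0.572 0.075]
mouth_right 0.46 [252. 173.] [0.546 0.25 ]
mouth_right 0.39 [251. 227.] [0.545 0.145]
cap_small 0.79 [192. 376.] [ 0.69  -0.163]
cap_small 0.7 [230. 355.] [ 0.604 -0.115]
cap_mid 0.87 [274. 450.] [ 0.505 -0.317]
cap_large 0.95 [267. 376.] [ 0.523 -0.158]
bundle 0.84 [229. 431.] [ 0.604 -0.28 ]
pot 0.65 [311. 328.] [ 0.431 -0.053]
pot 0.44 [234. 266.] [0.599 0.078]
{'time': 1.1, 'qpos': array([-1.41598910e+00,  3.41967987e-01,  1.52409265e+00, -2.01641566e-05,
        1.27540757e+00, -1.45969750e-01]), 'qvel': array([ 7.54484116e-05,  4.77095528e-04,  1.55448742e-03,  8.21029185e-04,
       -5.45115589e-04,  5.84878061e-04]), 'joint_efforts': array([-2.38443165e-03, -4.31143928e+01, -2.44482923e+01,  7.17377546e-02,
        4.83389106e-02, -1.99216323e-06]), 'tool_pos': array([ 0.15557122, -0.50144046,  0.22675971]), 'tool_rot': array([3.14147234e+00, 3.71873792e-05, 3.00782847e-01]), 'contact_force': array([ 0.2541964 , -0.12767452, -0.72000754]), 'torque': array([-0.00753324,  0.00300979, -0.01457477]), 'opening': 0.09174888877674714}
0.0188
```

View pics/scene0.png

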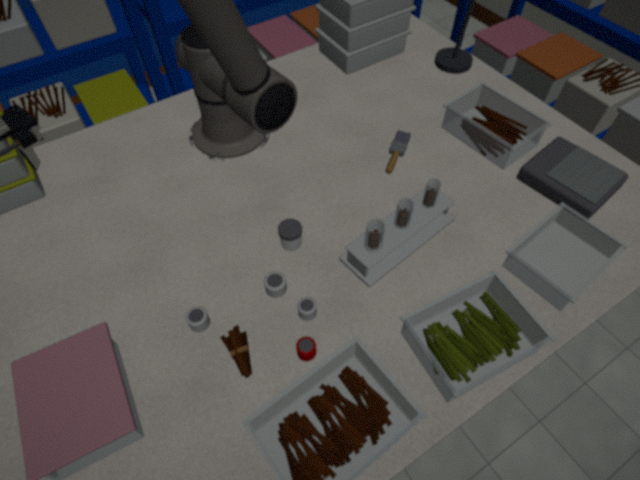

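View pics/top0.png

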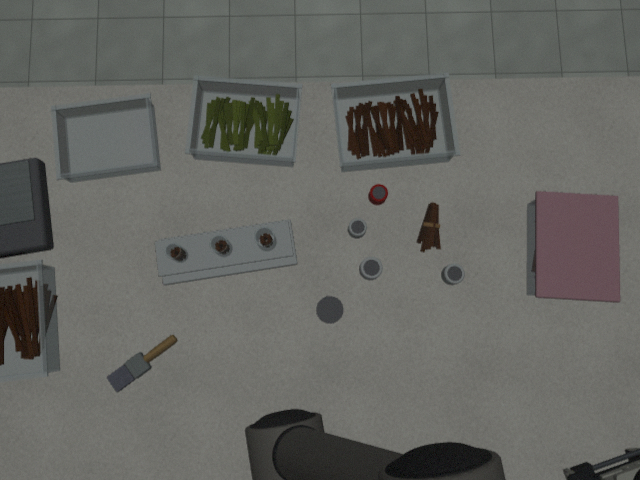

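```bash
python3 - <<'E'
import cv2,numpy as np
a=cv2.imread("pics/top0.png");b=cv2.imread("pics/scene0.png")
A=cv2.convertScaleAbs(a[215:275,150:290],alpha=1.8); A=cv2.resize(A,None,fx=5,fy=5,interpolation=cv2.INTER_CUBIC)
B=cv2.resize(cv2.convertScaleAbs(b[170:285,335:460],alpha=1.8),(350,300),interpolation=cv2.INTER_CUBIC)
C=cv2.resize(cv2.convertScaleAbs(b[265:365,185:325],alpha=1.8),(350,300),interpolation=cv2.INTER_CUBIC)
cv2.imwrite("pics/crop.png",np.vstack([A,np.hstack([B,C])]))
E
```

```text
(no output)
```

View pics/crop.png

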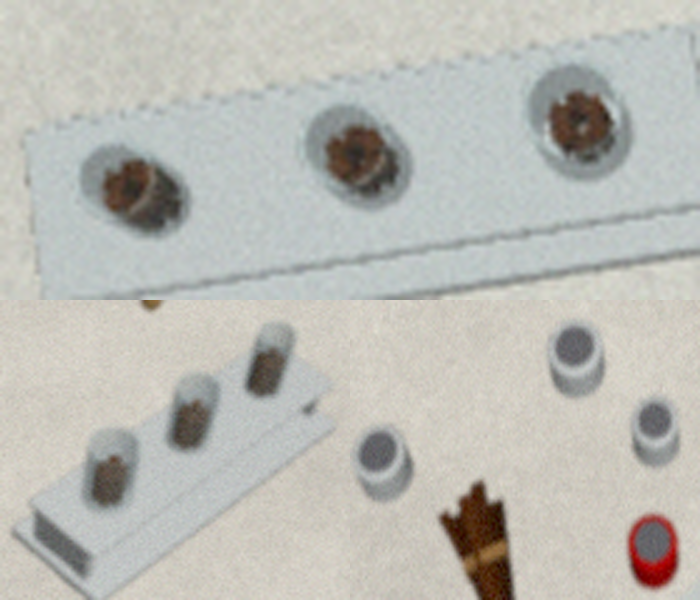

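```bash
python3 - <<'E'
from h import *
exp={"small":(.606,-.118),"mid":(.502,-.317),"large":(.52,-.15),"red":(.69,-.163)}
for n in ("scene","top"):
    c=read_camera(n); g=cv2.cvtColor(c["img"],cv2.COLOR_BGR2GRAY)
    for k,p in exp.items():
        r,q=map(int,proj(c,(*p,.035))); w=22
        s=cv2.resize(g[r-w:r+w,q-w:q+w],None,fx=4,fy=4,interpolation=cv2.INTER_CUBIC); s=cv2.GaussianBlur(s,(5,5),0)
        t=(int(s.min())+int(np.percentile(s,80)))//2
        m=(s<100).astype(np.uint8); m=(s<t).astype(np.uint8)
        num,l,st,ce=cv2.connectedComponentsWithStats(m)
        for i in range(1,num):
            if 300<st[i,4]<6000:
                rc=(r-w+(ce[i][1]+.5)/4-.5,q-w+(ce[i][0]+.5)/4-.5)
                print(n,k,t,st[i,2:].tolist(),np.round(rc,1),np.round(at_z(c,rc,.035)[:2],4))
E
```

```text
scene small 83 [54, 47, 2015] [304.6 306.3] [ 0.606  -0.1174]
scene small 83 [72, 36, 1101] [315.3 305.4] [ 0.6255 -0.1318]
scene mid 82 [61, 55, 2599] [315.1 195.6] [ 0.5029 -0.3179]
scene mid 82 [81, 62, 1344] [324.4 202.2] [ 0.5291 -0.3151]
scene large 82 [62, 54, 2573] [280.  274.3] [ 0.5188 -0.1436]
scene large 82 [26, 34, 364] [289.4 283.4] [ 0.5493 -0.1388]
scene large 82 [43, 37, 741] [292.2 270. ] [ 0.5396 -0.1658]
top small 77 [52, 51, 2021] [226.6 357.4] [ 0.6061 -0.1179]
top small 77 [68, 38, 713] [234.6 354.3] [ 0.5891 -0.1108]
top mid 81 [58, 59, 2647] [273.1 454.3] [ 0.5034 -0.3182]
top mid 81 [56, 73, 1143] [277.5 445.3] [ 0.4945 -0.2987]
top large 86 [66, 65, 3275] [267.2 371.1] [ 0.519 -0.144]
top large 86 [71, 59, 858] [275.1 365. ] [ 0.5028 -0.1307]
top red 69 [78, 82, 4910] [194.2 377.7] [ 0.6755 -0.1634]
```

```bash
cat > ov.py <<'E'
from h import *
def overlay(C,psi,out,D=(32,36,40)):
    y=np.array([-np.sin(psi),np.cos(psi)]); ims=[]
    for n,(r0,r1,q0,q1) in (("top",(222,268,152,286)),("scene",(165,255,350,450))):
        c=read_camera(n); f=6 if n=="top" else 5
        im=cv2.resize(cv2.convertScaleAbs(c["img"][r0:r1,q0:q1],alpha=1.8),None,fx=f,fy=f,interpolation=cv2.INTER_CUBIC)
        for s,d in zip((.09,0,-.09),D):
            P=np.array(C)+s*y
            for z,col in ((.13,(0,0,255)),(.061,(255,0,0))):
                pts=[proj(c,(P[0]+d/2e3*np.cos(a),P[1]+d/2e3*np.sin(a),z)) for a in np.linspace(0,6.283,60)]
                pts=np.array([[(q-q0+.5)*f-.5,(r-r0+.5)*f-.5] for r,q in pts])
                cv2.polylines(im,[np.int32(np.round(pts*16))],True,col,1,shift=4)
        ims.append(im)
    h=sum(i.shape[0] for i in ims); w=max(i.shape[1] for i in ims); o=np.zeros((h,w,3),np.uint8); k=0
    for i in ims: o[k:k+i.shape[0],:i.shape[1]]=i;k+=i.shape[0]
    cv2.imwrite(out,cv2.resize(o,None,fx=min(1,600/h),fy=min(1,600/h)))
E
python3 -c "
from ov import *
overlay((.562,.1628),.1577,'pics/ov1.png')"
```

```text
(no output)
```

View pics/ov1.png

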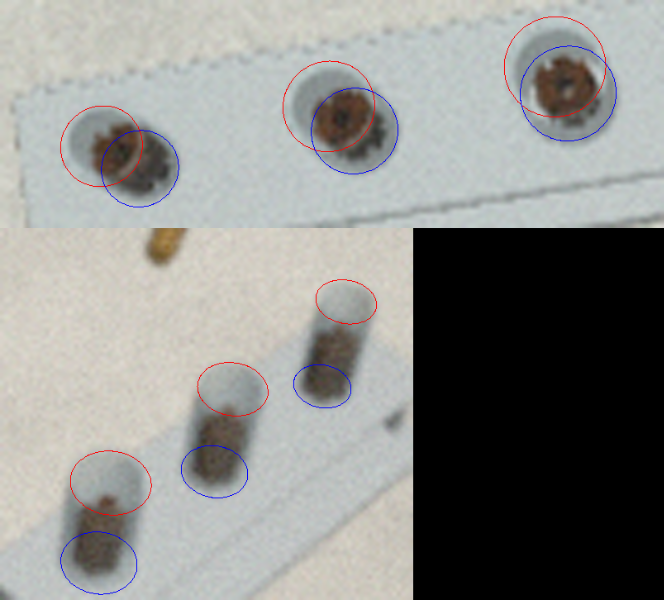

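```bash
cat > fit.py <<'E'
from h import *
from scipy.optimize import minimize
from itertools import permutations
from scipy.ndimage import map_coordinates
cams={}
for n in ("top","scene"):
    ims=[]
    for _ in range(4): c=read_camera(n); ims.append(cv2.cvtColor(c["img"],cv2.COLOR_BGR2GRAY).astype(float))
    cams[n]=(c,cv2.GaussianBlur(np.mean(ims,0),(0,0),.8))
A=np.linspace(0,2*np.pi,72,endpoint=False)
def score(c,g,P,d):
    pts=np.array([proj(c,(P[0]+d/2e3*np.cos(a),P[1]+d/2e3*np.sin(a),z)) for z in (.13,.062) for a in A],np.float32)
    h=cv2.convexHull(pts)[:,0].astype(float); h=np.vstack([h,h[:1]])
    s=np.r_[0,np.cumsum(np.hypot(*np.diff(h,axis=0).T))]; t=np.linspace(0,s[-1],100,endpoint=False)
    q=np.c_[np.interp(t,s,h[:,0]),np.interp(t,s,h[:,1])]; tan=np.roll(q,-1,0)-np.roll(q,1,0); nrm=np.c_[tan[:,1],-tan[:,0]]; nrm/=np.linalg.norm(nrm,axis=1)[:,None]
    if ((q-q.mean(0))*nrm).sum()<0: nrm=-nrm
    f=lambda k: map_coordinates(g,(q+k*nrm).T,order=1)
    return np.mean(np.clip(f(1.)-f(-1.),-5,15))
def tot(p,D,names):
    y=np.array([-np.sin(p[2]),np.cos(p[2])])
    return -sum(score(*cams[n],p[:2]+s*y,d) for n in names for s,d in zip((.09,0,-.09),D))
if __name__=="__main__":
    for names in (("top",),("scene",),("top","scene")):
        for D in permutations((32,36,40)):
            b=min((minimize(tot,x0,(D,names),method="Nelder-Mead",options=dict(initial_simplex=np.array(x0)+np.vstack([np.zeros(3),np.diag([.004,.004,.03])]),maxiter=80)) for x0 in ([.560,.161,.14],[.563,.163,.15])),key=lambda r:r.fun)
            print(names,D,np.round(b.x,4),round(b.fun,2))
E
python3 fit.py
```

```text
('top',) (32, 36, 40) [0.5603 0.1607 0.1362] -41.82
('top',) (32, 40, 36) [0.5602 0.1603 0.135 ] -35.31
('top',) (36, 32, 40) [0.5607 0.1614 0.1298] -37.85
('top',) (36, 40, 32) [0.5627 0.1618 0.1558] -30.22
('top',) (40, 32, 36) [0.5589 0.161  0.168 ] -33.73
('top',) (40, 36, 32) [0.5601 0.1606 0.1872] -33.11
('scene',) (32, 36, 40) [0.5612 0.162  0.1294] -39.65
('scene',) (32, 40, 36) [0.5606 0.1628 0.1265] -37.32
('scene',) (36, 32, 40) [0.5609 0.1624 0.1341] -38.11
('scene',) (36, 40, 32) [0.5601 0.1633 0.1331] -34.6
('scene',) (40, 32, 36) [0.5594 0.1629 0.1492] -34.22
('scene',) (40, 36, 32) [0.5595 0.1626 0.1507] -32.88
('top', 'scene') (32, 36, 40) [0.5605 0.1613 0.1344] -80.48
('top', 'scene') (32, 40, 36) [0.5608 0.1618 0.1387] -71.82
('top', 'scene') (36, 32, 40) [0.5609 0.1618 0.1294] -75.39
('top', 'scene') (36, 40, 32) [0.561  0.1626 0.1357] -62.97
('top', 'scene') (40, 32, 36) [0.559  0.1619 0.1654] -67.01
('top', 'scene') (40, 36, 32) [0.5602 0.1613 0.1841] -64.18
```

```bash
cat > go.py <<'E'
import sys
from h import *
# go.py x y z yaw : mm shift in current tool axes, turn about tool z
x,y,z,yaw=map(float,sys.argv[1:5]); s=observe()
T=Ro.from_euler("xyz",s["tool_rot"]); d=T.inv().apply(np.array([x,y,z])-s["tool_pos"])*1000
t=-(yaw-s["tool_rot"][2]); print("shift",d.round(1),"len",np.linalg.norm(d).round(),"turn",round((t+np.pi)%(2*np.pi)-np.pi,3),"pos",s["tool_pos"].round(4),"rot",s["tool_rot"].round(3),"q",s["qpos"].round(2),"t",s["time"],"F",s["contact_force"].round(1),"op",round(s["opening"],4))
E
python3 go.py .606 -.1177 .07 .134
```

```text
shift [ 543.9 -233.1  156.7] len 612.0 turn 0.167 pos [ 0.1556 -0.5014  0.2267] rot [ 3.142 -0.     0.301] q [-1.42  0.34  1.52  0.    1.28 -0.15] t 1.7 F [ 0.5  0.4 -0.2] op 0.092
```

```bash
python3 -m inch '[[[54.4,-23.3,15.7,0],[54.4,-23.3,15.7,0],[54.4,-23.3,15.7,0],[54.4,-23.3,15.7,0],[54.4,-23.3,15.7,0],[54.4,-23.3,15.7,0],[54.4,-23.3,15.7,0],[54.4,-23.3,15.7,0],[54.4,-23.3,15.7,0],[54.4,-23.3,15.7,0]]]' -0.35 10; python3 -m inch '[[[0,0,0,0.167]]]';python3 go.py .606 -.1177 .008 .134
```

```text
time: 2.95
tool_pos: [0.6076, -0.1163, 0.0692]
tool_rot: [3.141, -0.0, 0.301]
contact_force: [0.2, -1.3, 0.1]
opening: 0.0621
time: 3.08
tool_pos: [0.6078, -0.1141, 0.0677]
tool_rot: [-3.14, 0.001, 0.135]
contact_force: [-0.9, -0.7, 0.4]
opening: 0.0617
shift [-2.2  3.4 59.7] len 60.0 turn 0.001 pos [ 0.6078 -0.1141  0.0677] rot [-3.14e+00  1.00e-03  1.35e-01] q [-0.31  0.67  1.45  0.    1.03  1.13] t 3.075 F [-0.9 -0.7  0.4] op 0.0617
```

```bash
python3 -m inch '[[[-2,2,30,0],[0,0,28,0],[0,0,0,0]]]'; python3 go.py .606 -.1177 .008 .134; python3 -m inch '[[[0,0,0,0],[0,0,0,0],[0,0,0,0]]]' 1 5
```

```text
time: 3.45
tool_pos: [0.6028, -0.1194, 0.0096]
tool_rot: [-3.14, 0.004, 0.134]
contact_force: [-0.7, 0.0, 0.1]
opening: 0.0617
shift [ 3.4 -1.3  1.6] len 4.0 turn -0.0 pos [ 0.6028 -0.1194  0.0096] rot [-3.14   0.004  0.134] q [-0.32  0.74  1.49 -0.    0.91  1.12] t 3.45 F [-0.7  0.   0.1] op 0.0617
time: 3.82
tool_pos: [0.6051, -0.1202, 0.0129]
tool_rot: [3.141, -0.002, 0.134]
contact_force: [-1.1, 0.9, 2.3]
opening: 0.0399
```

```bash
python3 -m inch '[[[0,0,0,0],[0,0,0,-0.12],[0,0,0,-0.181],[0,0,0,-0.181],[0,0,0,-0.181],[0,0,0,-0.181],[0,0,0,-0.181],[0,0,0,-0.182],[0,0,0,-0.182],[0,0,0,-0.182]]]' -0.2 5; python3 go.py .606 -.1177 .008 1.705; python3 -m inch '[[[0,0,3,0],[0,0,0,0],[0,0,0,0]]]' 1 15;  python3 go.py .606 -.1177 .008 1.705
```

```text
time: 5.08
tool_pos: [0.6044, -0.12, 0.0118]
tool_rot: [3.142, 0.0, 1.711]
contact_force: [0.2, 0.8, -0.4]
opening: 0.055
shift [2.1 1.9 3.8] len 5.0 turn 0.006 pos [ 0.6044 -0.12    0.0118] rot [3.142 0.    1.711] q [-0.32  0.73  1.49 -0.    0.91 -0.46] t 5.075 F [ 0.2  0.8 -0.4] op 0.055
time: 5.45
tool_pos: [0.6043, -0.12, 0.0086]
tool_rot: [-3.141, 0.0, 1.703]
contact_force: [0.3, -0.0, -0.7]
opening: 0.0393
shift [2.1 2.  0.6] len 3.0 turn -0.002 pos [ 0.6043 -0.12    0.0086] rot [-3.141  0.     1.703] q [-0.32  0.74  1.5  -0.    0.91 -0.45] t 5.45 F [ 0.3 -0.  -0.7] op 0.0393
```

```bash
python3 -m inch '[[[0,0,-50,0],[0,0,-60,0],[0,0,-45,0]]]'; python3 go.py .5485 .2505 .155 1.705
```

```text
time: 5.82
tool_pos: [0.6048, -0.1201, 0.1664]
tool_rot: [3.14, 0.001, 1.703]
contact_force: [-0.0, 0.1, -0.0]
opening: 0.0395
shift [374.8  -6.9  11. ] len 375.0 turn -0.002 pos [ 0.6048 -0.1201  0.1664] rot [3.140e+00 1.000e-03 1.703e+00] q [-0.32  0.56  1.35 -0.    1.24 -0.45] t 5.825 F [-0.   0.1 -0. ] op 0.0395
```

```bash
python3 -m inch '[[[58,-1.1,0,0],[58,-1.1,0,0],[58,-1.1,0,0],[58,-1.1,0,0],[58,-1.1,0,0],[58,-1.1,0,0],[27,0,0,0],[0,0,0,0],[0,0,0,0]]]'; python3 go.py .5485 .2505 .146 1.705
```

```text
time: 6.95
tool_pos: [0.5478, 0.25, 0.1636]
tool_rot: [-3.141, 0.001, 1.704]
contact_force: [-0.2, -0.5, -0.4]
opening: 0.0392
shift [ 0.4  0.7 17.6] len 18.0 turn -0.001 pos [0.5478 0.25   0.1636] rot [-3.141e+00  1.000e-03  1.704e+00] q [ 0.3   0.54  1.39 -0.    1.21  0.17] t 6.95 F [-0.2 -0.5 -0.4] op 0.0392
```

```bash
python3 -m inch '[[[0.4,0.7,10,0],[0,0,8,0],[0,0,5,0],[0,0,4,0],[0,0,4,0],[0,0,0,0]]]'; python3 go.py .5485 .2505 .146 1.705
```

```text
time: 7.7
tool_pos: [0.5488, 0.2515, 0.1326]
tool_rot: [3.141, -0.0, 1.705]
contact_force: [2.6, 2.4, -1.6]
opening: 0.0392
shift [ -1.   -0.4 -13.4] len 13.0 turn -0.0 pos [0.5488 0.2515 0.1326] rot [ 3.141 -0.     1.705] q [0.3  0.57 1.43 0.   1.14 0.17] t 7.7 F [ 2.6  2.4 -1.6] op 0.0392
```

```bash
python3 -m inch '[[[0.5,0.5,5,0],[0,0,6,0],[0,0,6,0],[0,0,4,0],[0,0,0,0]]]'; python3 go.py .5485 .2505 .1106 1.705
```

```text
time: 8.32
tool_pos: [0.5488, 0.252, 0.1112]
tool_rot: [-3.141, -0.0, 1.705]
contact_force: [3.2, 2.2, -1.8]
opening: 0.0393
shift [-1.4 -0.5  0.6] len 2.0 turn -0.0 pos [0.5488 0.252  0.1112] rot [-3.141 -0.     1.705] q [0.3  0.59 1.45 0.   1.1  0.17] t 8.325 F [ 3.2  2.2 -1.8] op 0.0393
```

```bash
python3 -m inch '[[[0,0,2.5,0],[0,0,0,0]]]';  python3 -m inch '[[[0,0,0,0],[0,0,0,0],[0,0,-40,0],[0,0,-55,0]]]' -0.3; python3 go.py .519 -.144 .16 .134; python3 - <<'E'
from ov import *
c=read_camera("scene");im=c["img"][150:270,330:470]
cv2.imwrite("pics/p1.png",cv2.resize(cv2.convertScaleAbs(im,alpha=1.8),None,fx=4,fy=4,interpolation=cv2.INTER_CUBIC))
E
```

```text
time: 8.57
tool_pos: [0.549, 0.2519, 0.1102]
tool_rot: [3.141, -0.0, 1.705]
contact_force: [-0.6, 1.2, 4.9]
opening: 0.039
time: 9.07
tool_pos: [0.5477, 0.2513, 0.2033]
tool_rot: [-3.137, 0.001, 1.705]
contact_force: [0.4, 1.3, -0.3]
opening: 0.06
shift [-387.9  -81.    44.2] len 399.0 turn 1.571 pos [0.5477 0.2513 0.2033] rot [-3.137e+00  1.000e-03  1.705e+00] q [ 0.3   0.51  1.33 -0.    1.31  0.17] t 9.075 F [ 0.4  1.3 -0.3] op 0.06
```

View pics/p1.png

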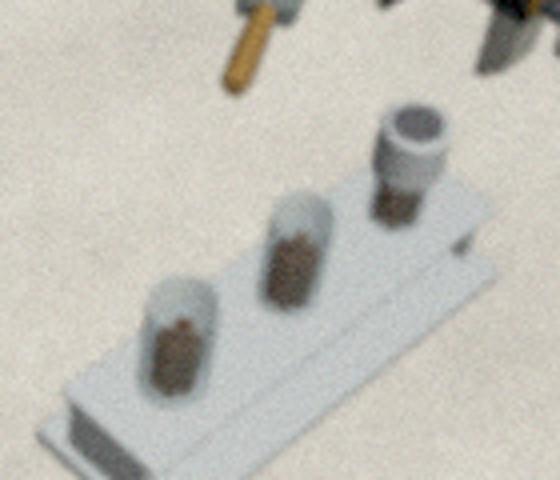

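```bash
python3 -m inch '[[[-55.4,-11.6,0,0],[-55.4,-11.6,0,0],[-55.4,-11.6,0,0],[-55.4,-11.6,0,0],[-55.4,-11.6,20,0],[-55.4,-11.6,20,0],[-55.4,-11.6,20,0],[0,0,50,0],[0,0,30,0],[0,0,0,0]]]'; python3 go.py .519 -.144 .009 1.705
```

```text
time: 10.38
tool_pos: [0.5183, -0.1429, 0.062]
tool_rot: [-3.137, -0.003, 1.704]
contact_force: [-0.3, -0.7, -0.6]
opening: 0.0596
shift [-1.3  0.8 53. ] len 53.0 turn -0.001 pos [ 0.5183 -0.1429  0.062 ] rot [-3.137e+00 -3.000e-03  1.704e+00] q [-0.41  0.55  1.69 -0.    0.9  -0.54] t 10.375 F [-0.3 -0.7 -0.6] op 0.0596
```

```bash
python3 -m inch '[[[-1.3,0.8,30,0],[0,0,22,0],[0,0,0,0]]]';python3 -m inch '[[[0,0,0,0],[0,0,0,0],[0,0,0,0]]]' 1 5; python3 -m inch '[[[0,0,0,0],[0,0,0,0.12],[0,0,0,0.181],[0,0,0,0.181],[0,0,0,0.181],[0,0,0,0.181],[0,0,0,0.181],[0,0,0,0.182],[0,0,0,0.182],[0,0,0,0.182]]]' -0.2 5;  python3 -m inch '[[[0,0,0,0],[0,0,0,0],[0,0,0,0]]]' 1 15;python3 go.py .519 -.144 .009 .134
```

```text
time: 10.75
tool_pos: [0.521, -0.1443, 0.0124]
tool_rot: [-3.141, -0.0, 1.705]
contact_force: [0.1, 0.2, -0.2]
opening: 0.0598
time: 11.12
tool_pos: [0.5221, -0.1449, 0.0137]
tool_rot: [3.139, 0.001, 1.705]
contact_force: [-0.3, 1.7, 7.0]
opening: 0.0472
time: 12.38
tool_pos: [0.521, -0.1445, 0.0122]
tool_rot: [-3.142, 0.0, 0.128]
contact_force: [0.1, -0.3, 0.8]
opening: 0.0551
time: 12.75
tool_pos: [0.5211, -0.1445, 0.0122]
tool_rot: [3.142, 0.0, 0.136]
contact_force: [-0.1, 0.2, 0.5]
opening: 0.0471
shift [-2.  -0.8  3.2] len 4.0 turn 0.002 pos [ 0.5211 -0.1445  0.0122] rot [3.142 0.    0.136] q [-0.41  0.63  1.72 -0.    0.79  1.02] t 12.75 F [-0.1  0.2  0.5] op 0.0471
```

```bash
python3 -m inch '[[[0,0,-50,0],[0,0,-60,0],[10,-26,-40,0],[20,-52,0,0],[20,-52,0,0],[20,-52,0,0],[10.8,-26.6,0,0],[0,0,0,0],[0,0,0,0]]]'; python3 go.py .573 .073 .142 .134
```

```text
time: 13.88
tool_pos: [0.5731, 0.0723, 0.162]
tool_rot: [3.141, 0.001, 0.134]
contact_force: [-0.4, 0.1, -0.6]
opening: 0.0469
shift [-0.  -0.7 20. ] len 20.0 turn 0.0 pos [0.5731 0.0723 0.162 ] rot [3.141e+00 1.000e-03 1.340e-01] q [-0.01  0.49  1.47 -0.    1.18  1.43] t 13.875 F [-0.4  0.1 -0.6] op 0.0469
```

```bash
python3 -m inch '[[[0,-0.7,12,0],[0,0,8,0],[0,0,5,0],[0,0,4,0],[0,0,0,0]]]'; python3 go.py .573 .073 .1142 .134
```

```text
time: 14.5
tool_pos: [0.5732, 0.0736, 0.1329]
tool_rot: [3.142, 0.001, 0.134]
contact_force: [-0.5, 0.1, -0.3]
opening: 0.0471
shift [-0.2  0.6 18.7] len 19.0 turn -0.0 pos [0.5732 0.0736 0.1329] rot [3.142e+00 1.000e-03 1.340e-01] q [-0.    0.52  1.51 -0.    1.11  1.43] t 14.5 F [-0.5  0.1 -0.3] op 0.0471
```

Slipping on freely (9 mm below rim contact).

```bash
python3 -m inch '[[[0,0,6,0],[0,0,6,0],[0,0,5,0],[0,0,4,0],[0,0,0,0]]]'; python3 go.py .573 .073 .1142 .134
```

```text
time: 15.12
tool_pos: [0.5735, 0.0737, 0.1131]
tool_rot: [3.141, -0.001, 0.134]
contact_force: [-2.0, 0.3, 7.9]
opening: 0.0478
shift [-0.6  0.7 -1.1] len 1.0 turn -0.0 pos [0.5735 0.0737 0.1131] rot [ 3.141e+00 -1.000e-03  1.340e-01] q [-0.    0.55  1.53 -0.    1.07  1.43] t 15.125 F [-2.   0.3  7.9] op 0.0478
```

```bash
python3 -m inch '[[[0,0,0,0],[0,0,0,0],[0,0,-40,0],[0,0,-45,0]]]' -0.3; python3 go.py .5035 -.318 .10 .134
```

```text
time: 15.62
tool_pos: [0.5728, 0.0737, 0.1972]
tool_rot: [-3.141, 0.002, 0.134]
contact_force: [-0.2, -0.2, -1.0]
opening: 0.0595
shift [-120.6  379.    97.4] len 409.0 turn -0.0 pos [0.5728 0.0737 0.1972] rot [-3.141e+00  2.000e-03  1.340e-01] q [-0.    0.46  1.42 -0.    1.26  1.43] t 15.625 F [-0.2 -0.2 -1. ] op 0.0595
```

```bash
python3 -m inch '[[[-17.2,54.1,0,0],[-17.2,54.1,0,0],[-17.2,54.1,14,0],[-17.2,54.1,20,0],[-17.2,54.1,20,0],[-17.2,54.1,20,0],[-17.2,54.1,20,0],[0,0,42,0],[0,0,0,0]]]'; python3 go.py .5035 -.318 .010 .134
```

```text
time: 16.75
tool_pos: [0.5021, -0.3166, 0.058]
tool_rot: [-3.136, 0.005, 0.132]
contact_force: [0.9, 0.3, 0.9]
opening: 0.0595
shift [ 1.4  1.8 47.9] len 48.0 turn -0.002 pos [ 0.5021 -0.3166  0.058 ] rot [-3.136  0.005  0.132] q [-0.69  0.64  1.53  0.    0.98  0.75] t 16.75 F [0.9 0.3 0.9] op 0.0595
```

```bash
python3 -m inch '[[[0,0,28,0],[0,0,19,0],[0,0,0,0]]]';python3 -m inch '[[[0,0,0,0],[0,0,0,0],[0,0,0,0]]]' 1 5; python3 -m inch '[[[0,0,0,0],[0,0,0,-0.12],[0,0,0,-0.181],[0,0,0,-0.181],[0,0,0,-0.181],[0,0,0,-0.181],[0,0,0,-0.181],[0,0,0,-0.182],[0,0,0,-0.182],[0,0,0,-0.182]]]' -0.2 5;  python3 -m inch '[[[0,0,0,0],[0,0,0,0],[0,0,0,0]]]' 1 15;python3 go.py .561 .162 .165 1.705
```

```text
time: 17.12
tool_pos: [0.5047, -0.3167, 0.0145]
tool_rot: [-3.141, 0.001, 0.135]
contact_force: [-0.3, -1.1, -0.2]
opening: 0.0597
time: 17.5
tool_pos: [0.5053, -0.318, 0.0157]
tool_rot: [3.14, -0.002, 0.134]
contact_force: [0.1, 0.9, 6.3]
opening: 0.0432
time: 18.75
tool_pos: [0.5043, -0.3177, 0.014]
tool_rot: [-3.141, -0.0, 1.711]
contact_force: [-0.5, 0.5, 0.7]
opening: 0.055
time: 19.12
tool_pos: [0.5044, -0.3177, 0.0141]
tool_rot: [-3.141, -0.0, 1.703]
contact_force: [0.3, 0.6, -1.1]
opening: 0.0433
shift [ 468.1  119.2 -150.8] len 506.0 turn -0.002 pos [ 0.5044 -0.3177  0.0141] rot [-3.141 -0.     1.703] q [-0.69  0.7   1.55 -0.    0.88 -0.82] t 19.125 F [ 0.3  0.6 -1.1] op 0.0433
```

```bash
python3 -m inch '[[[0,0,-50,0],[0,0,-60,0],[0,0,-51,0]]]'; python3 -m inch '[[[52,13.2,0,0],[52,13.2,0,0],[52,13.2,0,0],[52,13.2,0,0],[52,13.2,0,0],[52,13.2,0,0],[52,13.2,0,0],[52,13.2,0,0],[52,13.4,0,0],[0,0,0,0]]]'; python3 -m inch '[[[0,0,0,0]]]'; python3 go.py .561 .162 .150 1.705
```

```text
time: 19.5
tool_pos: [0.5045, -0.3177, 0.1775]
tool_rot: [3.141, 0.001, 1.703]
contact_force: [0.1, -0.2, -0.3]
opening: 0.0436
time: 20.75
tool_pos: [0.5596, 0.1655, 0.1749]
tool_rot: [3.141, -0.001, 1.708]
contact_force: [0.0, -0.7, -0.5]
opening: 0.0433
time: 20.88
tool_pos: [0.5596, 0.1617, 0.1749]
tool_rot: [-3.141, 0.001, 1.705]
contact_force: [-0.3, -0.2, -0.4]
opening: 0.0435
shift [ 0.1  1.4 24.9] len 25.0 turn -0.0 pos [0.5596 0.1617 0.1749] rot [-3.141e+00  1.000e-03  1.705e+00] q [ 0.15  0.49  1.44 -0.    1.21  0.02] t 20.875 F [-0.3 -0.2 -0.4] op 0.0435
```

```bash
python3 -m inch '[[[0,1.4,15,0],[0,0,10,0],[0,0,5,0],[0,0,4,0],[0,0,3,0],[0,0,0,0]]]'; python3 go.py .561 .162 .1161 1.705
```

```text
time: 21.62
tool_pos: [0.5612, 0.1622, 0.1378]
tool_rot: [-3.141, -0.0, 1.705]
contact_force: [-0.2, 0.5, -0.9]
opening: 0.0433
shift [-0.2 -0.3 21.7] len 22.0 turn -0.0 pos [0.5612 0.1622 0.1378] rot [-3.141 -0.     1.705] q [0.15 0.53 1.48 0.   1.13 0.02] t 21.625 F [-0.2  0.5 -0.9] op 0.0433
```

```bash
python3 -m inch '[[[0,0,6,0],[0,0,6,0],[0,0,6,0],[0,0,5,0],[0,0,0,0]]]'; python3 go.py .561 .162 .1161 1.705;  python3 -m inch '[[[0,0,0,0],[0,0,0,0],[0,0,-40,0],[0,0,-55,0],[0,0,-40,0],[-40,-40,0,0],[-50,-30,0,0],[-50,-30,0,0],[-50,-30,0,0],[0,0,0,0]]]' -0.3; python3 - <<'E'
from ov import *
c=read_camera("scene");im=c["img"][150:270,330:470]
t=read_camera("top")["img"][200:290,145:305]
a=cv2.resize(cv2.convertScaleAbs(im,alpha=1.8),(400,343),interpolation=cv2.INTER_CUBIC)
b=cv2.resize(cv2.convertScaleAbs(t,alpha=1.8),(400,225),interpolation=cv2.INTER_CUBIC)
cv2.imwrite("pics/p2.png",np.vstack([a,b]))
for l in ("cap_small","cap_mid","cap_large"):
    for d in place_of("scene",l)[:3]: print(l,round(d["conf"],2),np.round(at_z(c,d["at"],.102),3))
E
```

```text
time: 22.25
tool_pos: [0.5615, 0.1625, 0.1153]
tool_rot: [3.141, -0.0, 1.705]
contact_force: [0.3, 1.9, 2.1]
opening: 0.0432
shift [-0.4 -0.6 -0.8] len 1.0 turn -0.0 pos [0.5615 0.1625 0.1153] rot [ 3.141 -0.     1.705] q [0.15 0.55 1.51 0.   1.08 0.02] t 22.25 F [0.3 1.9 2.1] op 0.0432
time: 23.5
tool_pos: [0.4564, -0.0467, 0.2503]
tool_rot: [-3.141, 0.001, 1.699]
contact_force: [0.0, 0.1, 0.9]
opening: 0.0601
cap_small 0.88 [ 0.715 -0.182  0.102]
cap_small 0.86 [0.542 0.253 0.102]
cap_mid 0.96 [0.56  0.163 0.102]
cap_mid 0.69 [ 0.662 -0.281  0.102]
cap_large 0.76 [0.57  0.071 0.102]
```

View pics/p2.png

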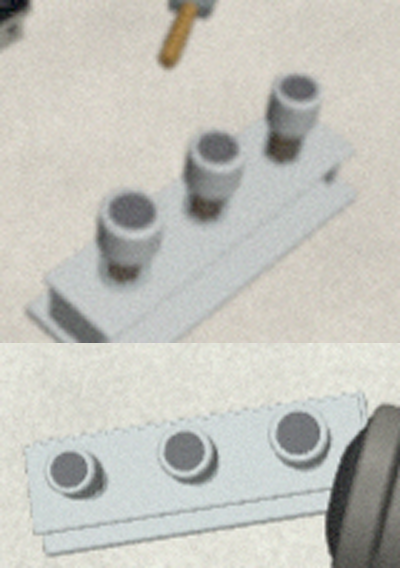

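```bash
python3 -c "
from cell import *
print(hand_in())"
```

```text
the job is handed in; nothing more can be done
None
```

All three tubes are capped and the job is handed in, at about 23.5 s of the 72 s limit. The small cap is on the left (32 mm) tube, the mid cap on the middle (36 mm) tube and the large cap on the right (40 mm) tube.

- **Fit:** I matched the tube sizes from both cameras first, and each cap went on at the first try.
- **Fully home:** Each cap stopped within about 1 mm of its expected depth. The stopping force was 5 N for the small cap, 8 N for the large and 2 N for the mid. The 2 N makes the mid cap the weakest of the three confirmations.
- **Final picture:** Both cameras show all three caps level on their tubes, with the gripper withdrawn and open. The scene-camera networks place each cap on its own tube, the small one about 7 mm off. They also reported the red look-alike as a small cap and gave one stray mid-cap reading near the bundle.
- **Bystanders:** I never commanded the arm to touch the bundle, the pot or the red look-alike, and nothing suggested contact. I did not measure their positions again at the end.

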